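# Stamp a stollen carton in the slide press

### The arm

A 6-joint arm with a two-finger parallel gripper is mounted at the origin on the work surface. World frame = base frame: x ahead of the robot, y to its left, z up, the work surface at z = 0. Lengths are in m, angles in degrees, forces in N, time in s.
With the tool pointing down it reaches from about 0.25 to 0.775 m from the base axis. Payload 4 kg.
Tool frame: the origin (TCP) lies at the very end of the fingers, on their centre line; the grasp point (between the pads) lies manip.grip_point_offset behind it (manip.grip_point_offset is the distance from the TCP to the grasp point, in m); z points along the fingers, y is the line along which they close (so a half turn about z gives the same grasp; the last joint's range is limited). The gripper opens to 94 mm and grips with 3 to 60 N. Pads are 16 mm wide; open, the fingers measure 119 mm over their backs; the gripper's body (75 mm by 177 mm) begins 78 mm behind the grasp point.
Start: joints at [-69.391, 4.996, 78.535, -0, 96.463, -5.907], TCP at [0.246, -0.492, 0.206] pointing down, gripper open.
Joint ranges: [-177.83, 177.83], [-43.37, 116.18], [15.69, 146.23], [-61.86, 241.86], [9.47, 152.12], [-147.06, 147.06]. Speed limits (degrees/s): [159.86, 159.86, 180, 180, 180, 180].

### API

Orientations are given as [roll, pitch, yaw] about the fixed x, y, z axes, in that order (R = Rz(yaw) Ry(pitch) Rx(roll)).
In Python, from workcell import manip gives the robot as it stands. The module is installed in compiled form; this text tells all that it offers.
- The arm moves only by the shell command python3 -m jog 'ROWS' [OPENING] [FORCE]. ROWS is JSON, one flat list of numbers, 6 for each row, row after row: the shift along the world's x, y, z scaled (see below), then the turn, a rotation vector about the world's x, y, z scaled (see below). In form: [tx, ty, tz, rx, ry, rz, tx, ty, tz, rx, ry, rz, ...]. A call has 1 to 20 rows; each row is the pose to reach, as a shift and turn from the pose commanded when the call began, turning the shorter way round; what a row does not reach only later rows make up. The controller multiplies each number of a shift by 80 mm and each number of a turn by 360 degrees. A row lasts 1/12 s, in which the tool goes at most 41.7 mm and 7.16 degrees, less where a joint would pass 70% of its speed; a pose out of reach is approached as far as the arm can. A call with a number of a shift or a turn outside -1 to 1 is refused whole. A call with a gripper value outside its range is refused whole. OPENING is the closure, from -1 (fully open) to 1 (shut), set as the call begins (- or left out, the last holds). The fingers move at their own pace and stop on an object; FORCE is the grip in N (left out, the last holds). Time passes only in rows, so rows that repeat a pose let the fingers close. It gives the time, the measured TCP pose, the force, the opening and the grip force at its end, in the units of the state.
- manip.sense(): the state, without advancing time (a new reading comes with each control period).
- manip.read_camera(name): name is "side" or "top"; returns a dict with "color" (480x640x3 uint8, blue, green, red), "z_map" (480x640 float32, m along the optical axis (not along the pixel's ray), 0 where there is no reading), "camera_matrix" (3x3 intrinsics, pixels), "k1" (the pictures are not rectified: a ray, as slopes to the right and down, at radius r is drawn at 1 + k1 r^2 times it, then the intrinsics apply), "view" (4x4, takes a point from world to camera coordinates). Camera axes: x right, y down, z forward; pixel columns grow to the right and rows downward; lengths in m; the calibration is good to about 2 mm. A picture is of the moment at which its call begins.
- manip.job_done(): hands the job in; it is judged then, once.
The state is a dict: "time_s": time; "joint_pos": joint angles; "joint_vel": joint speeds; "joint_efforts": joint torques, N m; "tcp_pos": TCP position; "tcp_rot": TCP orientation; "wrist_force": force on the tool from outside, world axes, zero at the start; "torque": the same for the moment, N m; "finger_gap": opening from 0.0 (shut) to 1.0 (fully open); "grip_force": force on a finger pad.
Only numpy, scipy, OpenCV 4.12 (cv2) and the standard library are available. Lean on these libraries where they do the work, as an engineer would, in place of code of your own. Each camera call takes 0.05 s, during which the arm holds its last target. There are 200 camera calls.

### The job

Seat the short stollen carton flat in the nest of the press carriage and push the carriage in until it clicks fully home under the stamp. Then turn the lock collar until its handle points at the bar mark, and press the stamp knob down so its pad presses firmly on the carton, then let it spring up. Leave the carton, carriage and collar in place, and do not shift the long carton or the other goods on the table.

Things in the scene. Friction and masses are not known exactly. Their poses are not given: they have to be found in the camera images.
- carton: The short printed brown stollen carton with a pale window, x 60 mm wide, y 100 mm long, z 50 mm tall, 0.25 kg, closed and rigid. Origin: centre of underside, z up, long side along its y axis.
- press: White stamping press fixed to the table. Origin under the slide's middle line, at the underside; slide runs along its +y. Base plate 12 mm thick, x -170 to +115, y -210 to +190 mm. C-frame at the slide's inner end: pillar at x +88, y +100 mm (40 x 50 mm, 162 mm tall), arm 44 mm wide, z 108 to 128 mm, reaching to x -18 mm.
- nest (a point): Centre of the carriage's nest floor, 26 mm above the table, axes as the press, moves with the carriage (88 mm wide). The nest takes the short carton lengthwise along y, either way round, about 3.5 mm play each side. Flared lips 17 mm tall stand only at the four corners: 71 mm stays free for fingers in the middle of each long side. The push plate's back is 117 mm behind, at -y.
- push_plate (a point): Centre of the back face of the carriage's upright push plate (56 mm wide, 10 mm thick, top 74 mm above the table, this point 56 mm above it). Pushing here towards +y of the press drives the carriage in.
- carriage (a joint): Carriage travel along the press's +y, m: 0 fully out, 0.160 fully home under the stamp, against the stop. A sprung roller on the side is met at 0.143 (about 6 N to push past, crest at 0.151) and then holds the carriage home. The nest centre is then at y +100 mm of the press.
- collar_axis (a point): Vertical axis of the captive lock collar, a steel ring of 53 mm diameter round a capped post on the robot's side of the slide, at x -78, y -34 mm of the press; this point 50 mm above the table.
- collar_grip (a point): Upright round handle of the collar, 14 mm diameter, on an arm 45 mm from the collar axis; top 86 mm above the table, this point 70 mm above it (on the handle's centre line). A flat tongue on the other end of the arm swings behind the carriage's push plate.
- collar (a joint): Angle of the collar, rad, counter-clockwise from above positive, range 0 to 1.72: 0 open (handle towards +y of the press, at the dot), 1.571 locked (handle towards -x of the press, pointing at the bar mark). Stiff; stays where it is left.
- lock_mark (a point): The locked mark: middle of a dark raised bar, 26 x 8 mm, on the base plate 73 mm from the collar axis.
- stamp_knob (a point): Centre of the top of the stamp's round black knob (42 mm diameter), 184 mm above the table when up, on the C-frame's arm at x 0, y +100 mm of the press.
- stamp (a joint): Downward travel of the sprung stamp, m: 0 up, pad (40 mm diameter) meets the top of a seated carton at 0.012; which takes about 3 N; the cushioned pad then gives up to 6 mm more (about 10 N at 0.018). It springs back when released.
- long_carton: Same printed brown carton but longer, 60 x 150 x 50 mm: not the one to stamp, too long for the nest. It and the short carton lie one on each side of the press, either way round. Origin: centre of underside.
- jam_jar: Bystander: amber jam jar with brass lid, 62 mm diameter, 85 mm tall, left rear of the press. Origin: centre of underside.
- tin: Bystander: steel tin with paper label, 72 mm diameter, 100 mm tall, right rear of the press. Origin: centre of underside.
- biscuit_dish: Bystander: brass dish of biscuits, 124 mm diameter, about 30 mm tall, front left. Origin: centre of underside.
There are look-alikes about, which are no part of the job. Leave any blue look-alike of the carton alone.

How it is judged:
By the outcome, as a careful person would: the job done as asked, in the order asked, and still so for the second after the job is handed in, with the robot touching nothing.
It also fails if it takes over 72 s, if anything falls off the work surface, if the arm or the gripper's body presses on something with over 40 N, if the wrist force passes 120 N, or if a joint passes its speed limit or range.

## Working session

There is one attempt and no reset: what is moved stays moved. The work goes in short steps, Python scripts to look and compute and a shell command to move; the robot and the scene stay as the last step left them, time stands still between calls to the robot, and variables do not carry over. Pictures are saved under pics/ and viewed, at most 12 in all, crops included, and the job is handed in when it is done.

```bash
mkdir -p pics; cat > h.py <<'E'
import numpy as np, cv2
from workcell import manip
def cam(n):
    c=manip.read_camera(n); np.savez(f'{n}.npz',**c); return c
def load(n): return dict(np.load(f'{n}.npz'))
def rays(c,uv):
    uv=np.atleast_2d(np.float64(uv)); K=np.float64(c['camera_matrix']); d=np.array([float(c['k1']),0,0,0,0])
    p=cv2.undistortPoints(uv[:,None],K,d)[:,0]
    V=np.float64(c['view']); R=V[:3,:3]; o=-R.T@V[:3,3]
    return o,np.c_[p,np.ones(len(p))]@R
def plane(c,uv,z):
    o,r=rays(c,uv); return o+r*((z-o[2])/r[:,2])[:,None]
def proj(c,P):
    V=np.float64(c['view']); return cv2.projectPoints(np.float64(np.atleast_2d(P)),cv2.Rodrigues(V[:3,:3])[0],V[:3,3],np.float64(c['camera_matrix']),np.array([float(c['k1']),0,0,0,0]))[0][:,0]
def cloud(c):
    h,w=c['z_map'].shape; u,v=np.meshgrid(np.arange(w),np.arange(h))
    o,r=rays(c,np.c_[u.ravel(),v.ravel()]); return (o+r*c['z_map'].reshape(-1,1)).reshape(h,w,3)
E
python3 - <<'E'
from h import *
print(manip.grip_point_offset); print(manip.sense())
for n in('top','side'):
    c=cam(n); cv2.imwrite(f'pics/{n}0.png',c['color']); o,r=rays(c,[[320,240]]); print(n,o,r,c['k1'],c['camera_matrix'])
E
```

```text
0.0188
{'time_s': 0.0, 'joint_pos': array([-6.93907392e+01,  5.03791063e+00,  7.86240371e+01, -1.67199832e-03,
        9.64643308e+01, -5.90886421e+00]), 'joint_vel': array([ 0.01848228,  0.02508359, -0.0768946 , -0.00190811,  0.00901194,
       -0.05985421]), 'joint_efforts': array([-8.38698743e-04, -3.40187502e+01, -3.02429688e+01,  7.17230444e-02,
        3.28892225e-02, -1.60773566e-04]), 'tcp_pos': array([ 0.2453387 , -0.49162304,  0.2043219 ]), 'tcp_rot': array([-1.79874221e+02, -1.13469602e-02,  2.65179261e+01]), 'wrist_force': array([-0.03323259,  0.17228654,  0.15826178]), 'torque': array([2.16455216e-02, 5.03481883e-05, 5.82441448e-03]), 'grip_force': 0.0, 'finger_gap': 0.9975244590748306}
top [ 0.19001045 -0.02623579  1.47632662] [[ 0.22131279  0.01279647 -0.97534936]] -0.10588148648887938 [[571.78291838   0.         331.91349046]
 [  0.         571.78291838 242.23697244]
 [  0.           0.           1.        ]]
side [ 0.04315513 -0.91388261  1.1439075 ] [[ 0.29922448  0.62774959 -0.71873614]] -0.12403130249704065 [[571.08261386   0.         324.49226125]
 [  0.         571.08261386 233.62546148]
 [  0.           0.           1.        ]]
```

View pics/top0.png

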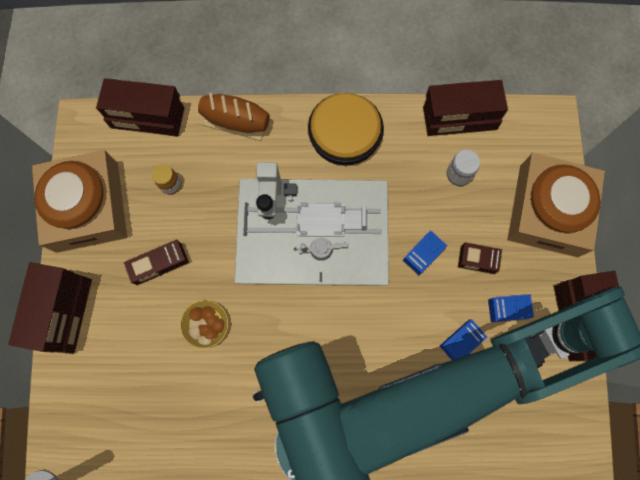

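View pics/side0.png

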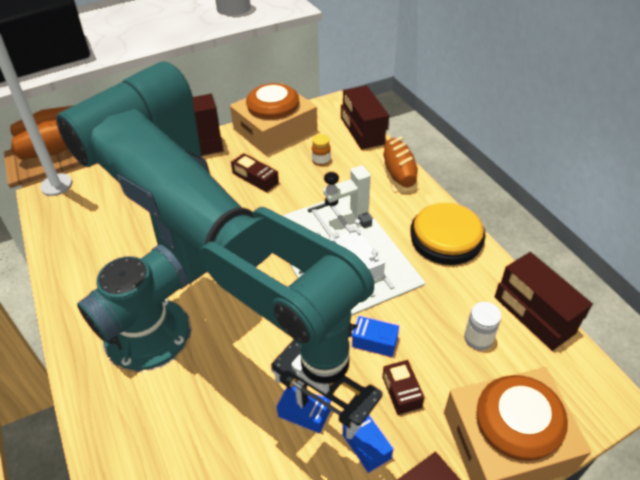

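The top view has +x up and +y left. It shows:
- The short carton is at about (480,258), with blue look-alikes around it.
- The long carton is at (157,262).
- The press plate spans (237,180) to (388,284), with the knob at (265,203).
- The push plate is near (364,219), the collar at (320,247) and its handle near (300,249).

In the side view, the short carton is at (402,387).

```bash
python3 - <<'E'
from h import *
c=load('top'); P=cloud(c); img=c['color']; hsv=cv2.cvtColor(img,cv2.COLOR_BGR2HSV)
def big(m,roi):
    k=np.zeros(m.shape,np.uint8); x0,y0,x1,y1=roi; k[y0:y1,x0:x1]=m[y0:y1,x0:x1]
    n,l,s,ce=cv2.connectedComponentsWithStats(k); i=1+s[1:,4].argmax(); return (l==i).astype(np.uint8)
Z=P[...,2]
# carton tops by depth
for nm,roi in(('short',(445,232,515,285)),('long',(115,230,200,295))):
    m=big(((Z>.042)&(Z<.06)).astype(np.uint8),roi)
    ct=max(cv2.findContours(m,0,2)[0],key=cv2.contourArea)[:,0].astype(float)
    w=plane(c,ct,.05)[:,:2]; r=cv2.minAreaRect(np.float32(w*1000)); print(nm,m.sum(),np.median(Z[m>0]),r)
# base plate
m=((hsv[...,1]<60)&(hsv[...,2]>110)&(Z<.02)).astype(np.uint8)
m=big(m,(220,160,405,300)); ct=max(cv2.findContours(m,0,2)[0],key=cv2.contourArea)
hull=cv2.convexHull(ct)[:,0].astype(float)
r=cv2.minAreaRect(np.float32(plane(c,hull,.012)[:,:2]*1000)); print('plate',r,np.median(Z[m>0])); print(cv2.boxPoints(r))
# knob: dark pixels high
m=big(((Z>.16)&(Z<.2)).astype(np.uint8),(240,150,300,230)); yx=np.argwhere(m)
(cx,cy),rad=cv2.minEnclosingCircle(yx[:,::-1].astype(np.float32)); print('knob',m.sum(),plane(c,[[cx,cy]],.184),rad,np.median(Z[m>0]))
# push plate top
m=big(((Z>.064)&(Z<.08)).astype(np.uint8),(345,195,385,240)); yx=np.argwhere(m)[:,::-1]
print('push',m.sum(),yx.mean(0),cv2.minAreaRect(np.float32(plane(c,yx,.074)[:,:2]*1000)))
m=((Z>.06)&(Z<.1)).astype(np.uint8); m=big(m,(285,232,312,262)); yx=np.argwhere(m)[:,::-1]; print('handle',m.sum(),yx.mean(0),plane(c,[yx.mean(0)],.086),np.median(Z[m>0]))
cr=cv2.resize(img[165:295,225:400],None,fx=4,fy=4,interpolation=cv2.INTER_CUBIC); cv2.imwrite('pics/crop.png',cr)
E
```

```text
short 891 0.04937009937328263 ((466.310791015625, -421.0395202636719), (101.22254180908203, 62.80632400512695), 78.55658721923828)
long 1325 0.04892722928770499 ((461.38031005859375, 418.03271484375), (63.62339782714844, 151.4128875732422), 23.268404006958008)
plate ((547.8718872070312, 13.983688354492188), (399.2272033691406, 284.7831726074219), 89.01316833496094) 0.011238799546015699
[[ 402.06354 -183.14795]
 [ 686.8045  -188.05267]
 [ 693.68024  211.11533]
 [ 408.93927  216.02005]]
knob 250 [[0.57452871 0.12103454 0.184     ]] 8.813117027282715 0.18116415246627848
push 86 [363.48837209 215.43023256] ((571.50537109375, -118.57556915283203), (7.665172100067139, 55.40010452270508), 88.86900329589844)
handle 34 [302.38235294 246.85294118] [[0.48828041 0.03586771 0.086     ]] 0.08121514805830254
```

View pics/crop.png

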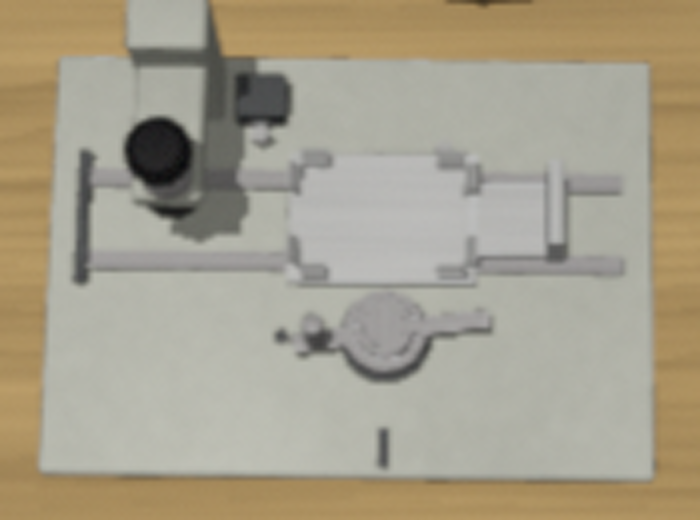

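The plate measures 399 x 285 mm, which matches the given size and fixes the press frame. The crop shows the carriage part way out, with the push plate at crop (556,210), and the collar a bit past the dot. I'll check the carriage offset, and cross-check the carton with the side view.

```bash
python3 - <<'E'
from h import *
c=load('top'); s=load('side'); Zs=cloud(s)
def big(m,roi):
    k=np.zeros(m.shape,np.uint8); x0,y0,x1,y1=roi; k[y0:y1,x0:x1]=m[y0:y1,x0:x1]
    n,l,st,ce=cv2.connectedComponentsWithStats(k); return (l==1+st[1:,4].argmax()).astype(np.uint8)
for cc,n,roi in((c,'top',(445,232,515,285)),(s,'side',(370,345,440,420))):
    P=cloud(cc); Z=P[...,2]
    m=big(((Z>.0465)&(Z<.056)).astype(np.uint8),roi)
    ct=max(cv2.findContours(m,0,2)[0],key=cv2.contourArea)[:,0].astype(float)
    print(n,m.sum(),cv2.minAreaRect(np.float32(plane(cc,ct,.05)[:,:2]*1000)))
    q=P[m>0][:,:2]; print(' cloud',cv2.minAreaRect(np.float32(q*1000)), np.median(Z[m>0]))
# press frame
a=np.deg2rad(-.987); R=np.array([[np.cos(a),-np.sin(a)],[np.sin(a),np.cos(a)]]); o=np.array([547.9,14.0])-R@[-27.5,-10]
print('press',o)
P=cloud(c)
L=lambda w:(np.atleast_2d(w)-o)@R
H=P[...,2]
for nm,lo,hi,roi in(('nest+lips',.020,.048,(285,195,352,245)),('lips',.034,.048,(285,195,352,245)),('push',.066,.08,(345,195,385,240)),('handle',.062,.1,(285,232,312,262)),('knob',.178,.2,(240,150,300,230)),('coll',.03,.1,(285,230,352,265))):
    x0,y0,x1,y1=roi; q=P[y0:y1,x0:x1].reshape(-1,3); q=q[(q[:,2]>lo)&(q[:,2]<hi)]; l=L(q[:,:2]*1000)
    print(nm,len(q),'min',np.percentile(l,1,0).round(1),'max',np.percentile(l,99,0).round(1),'med',np.median(l,0).round(1),'z',np.percentile(q[:,2],[5,50,95]).round(4))
E
```

```text
top 730 ((466.4773864746094, -421.455078125), (100.47409057617188, 62.314857482910156), 78.55658721923828)
 cloud ((466.40997314453125, -421.9883117675781), (100.96363067626953, 63.069908142089844), 78.74668884277344) 0.04986360121114142
side 1150 ((463.7972106933594, -423.09954833984375), (104.48369598388672, 62.9057502746582), 79.9405746459961)
 cloud ((464.3302307128906, -422.59381103515625), (102.67428588867188, 62.68732452392578), 79.48373413085938) 0.05092259245562025
press [575.56817528  23.52481373]
nest+lips 1804 min [ -68.2 -112.1] max [58.5 52.6] med [ -1.5 -35.9] z [0.0213 0.0261 0.0404]
lips 247 min [-70.  -97.8] max [56.  52.8] med [-26.8 -42.1] z [0.0346 0.0388 0.0463]
push 84 min [ -28.1 -146.4] max [  27.1 -138.2] med [  -0.3 -142.2] z [0.0677 0.073  0.0764]
handle 33 min [-91.2   4.8] max [-79.1  17.1] med [-86.5  11.7] z [0.0675 0.0816 0.089 ]
knob 199 min [-19.7  80.2] max [ 19.3 116.5] med [-0.6 98.7] z [0.1785 0.182  0.1865]
coll 549 min [-102.6  -96.5] max [-31.9  24.5] med [-77.3 -32.4] z [0.0309 0.0396 0.0714]
```

```bash
A='python3 -m jog'
python3 -m jog '[0.9175,0.2925,0,0,0,0.0486,0.9175,0.2925,0,0,0,0.0486,0.9175,0.2925,0,0,0,0.0486,0.9175,0.2925,0,0,0,0.0486]' -1
python3 -m jog '[0.9175,0.2925,0,0,0,0.0486,0.9175,0.2925,0,0,0,0.0486,0.9175,0.2925,0,0,0,0.0486,0.9175,0.2925,0,0,0,0.0486]'
python3 -m jog '[0.9175,0.2925,0,0,0,0.0486,0.9175,0.2925,0,0,0,0.0486,0.9175,0.2925,0,0,0,0.0486,0.9175,0.2925,0,0,0,0.0486]'
python3 -m jog '[0,0,-1,0,0,0,0,0,-1,0,0,0,0,0,-1,0,0,0,0,0,-1,0,0,0,0,0,-1,0,0,0,0,0,-1,0,0,0]'
python3 - <<'E'
from h import *
print(manip.sense()['tcp_pos'],manip.sense()['tcp_rot'])
cv2.imwrite('pics/side1.png',cam('side')['color'])
E
```

```text
time_s: 0.43
tcp_pos: [0.3202, -0.4678, 0.2046]
tcp_rot: [-179.9, -0.0, 44.2]
wrist_force: [-0.3, 0.5, -0.4]
finger_gap: 0.999
grip_force: 0.0
time_s: 0.77
tcp_pos: [0.3929, -0.4449, 0.2047]
tcp_rot: [-179.9, -0.0, 61.6]
wrist_force: [-0.3, 0.7, -0.9]
finger_gap: 1.0
grip_force: 0.0
time_s: 1.1
tcp_pos: [0.4656, -0.422, 0.2047]
tcp_rot: [-179.9, -0.0, 78.9]
wrist_force: [0.7, -0.7, 0.0]
finger_gap: 1.0
grip_force: 0.0
time_s: 1.6
tcp_pos: [0.4666, -0.4242, 0.1297]
tcp_rot: [179.7, 0.2, 78.9]
wrist_force: [0.1, -0.1, 0.4]
finger_gap: 1.003
grip_force: 0.0
[ 0.46660709 -0.42416125  0.12972429] [179.68777946   0.24041507  78.88265851]
```

View pics/side1.png

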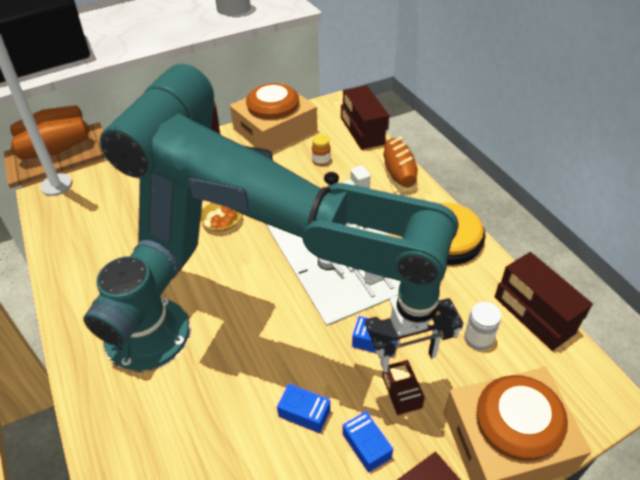

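The fingers straddle the carton at (403,385), and the blue boxes are clear. I'll go down and grip.

```bash
python3 -m jog '[0,0.025,-1,0,0,0,0,0.025,-1,0,0,0,0,0.025,-1,0,0,0,0,0.025,-1,0,0,0]'
python3 -m jog '[0,0,-0.42,0,0,0,0,0,-0.42,0,0,0,0,0,-0.42,0,0,0,0,0,-0.42,0,0,0,0,0,-0.42,0,0,0]'
```

```text
time_s: 1.98
tcp_pos: [0.4651, -0.4194, 0.0451]
tcp_rot: [-179.9, -0.1, 79.0]
wrist_force: [-0.1, -1.2, -0.0]
finger_gap: 1.001
grip_force: 0.0
time_s: 2.4
tcp_pos: [0.4672, -0.4215, 0.0153]
tcp_rot: [179.8, 0.2, 79.0]
wrist_force: [0.5, 0.2, 1.0]
finger_gap: 0.999
grip_force: 0.0
```

```bash
python3 -m jog '[0,0,0,0,0,0,0,0,0,0,0,0,0,0,0,0,0,0,0,0,0,0,0,0,0,0,0,0,0,0,0,0,0,0,0,0,0,0,0,0,0,0,0,0,0,0,0,0]' 1 25
python3 -m jog '[0,0,0.3,0,0,0,0,0,1,0,0,0,0,0,1,0,0,0,0,0,1,0,0,0,0,0,1,0,0,0]'
python3 - <<'E'
from h import *
print(manip.sense())
for n in('top','side'): cam(n)
c=load('side')
cv2.imwrite('pics/side2.png',cv2.resize(c['color'][200:440,300:540],None,fx=2.5,fy=2.5))
E
```

```text
time_s: 3.07
tcp_pos: [0.4657, -0.4199, 0.0119]
tcp_rot: [-180.0, -0.0, 79.0]
wrist_force: [0.0, -0.3, 0.2]
finger_gap: 0.637
grip_force: 25.0
time_s: 3.48
tcp_pos: [0.4658, -0.4201, 0.092]
tcp_rot: [180.0, 0.0, 79.0]
wrist_force: [-0.6, 0.8, -3.3]
finger_gap: 0.639
grip_force: 25.0
{'time_s': 3.4833, 'joint_pos': array([-4.72202796e+01,  1.73319006e+01,  7.70513661e+01,  1.83591399e-03,
        8.55669234e+01, -3.62242857e+01]), 'joint_vel': array([-0.05497743,  1.97845984,  3.38875218, -0.07473213,  0.10719617,
       -0.0244831 ]), 'joint_efforts': array([ 1.66372082e-02, -4.56111825e+01, -3.21580803e+01,  5.09694032e-02,
       -1.88636892e-03,  1.15022980e-03]), 'tcp_pos': array([ 0.46584019, -0.42006685,  0.09197423]), 'tcp_rot': array([1.79958736e+02, 2.79583056e-02, 7.90038549e+01]), 'wrist_force': array([-0.58865229,  0.75507396, -3.34107334]), 'torque': array([-0.06062912, -0.05195169,  0.00404957]), 'grip_force': 24.987118542194366, 'finger_gap': 0.6393638379702934}
```

View pics/side2.png

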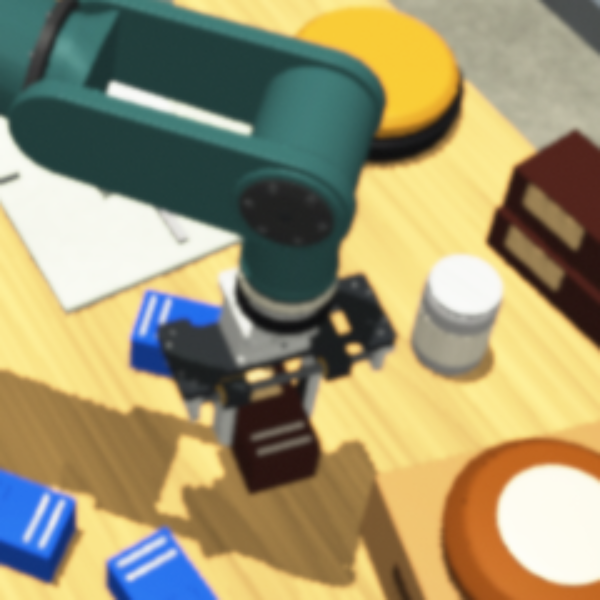

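The carton is held square at 60.06 mm, near crop (275,440). I'll carry it to just above the nest.

```bash
python3 -m jog '[0,0,0.6,0,0,0,0.1,0.4,0.6,0,0,0.0046,0.2267,0.865,0.6,0,0,0.0046,0.2267,0.865,0.6,0,0,0.0046]'
python3 -m jog '[0.11,0.43,0,0,0,0.0023,0.2267,0.865,0,0,0,0.0046,0.2267,0.865,0,0,0,0.0046]'
python3 -m jog '[0.11,0.43,0,0,0,0.0023,0.2267,0.865,0,0,0,0.0046,0.2267,0.865,0,0,0,0.0046]'
python3 -m jog '[0.11,0.43,0,0,0,0.0023,0.2267,0.865,0,0,0,0.0046,0.2267,0.865,0,0,0,0.0046]'
python3 -m jog '[0.11,0.43,0,0,0,0.0023,0.2267,0.865,0,0,0,0.0046,0.2267,0.865,0,0,0,0.0046]'
python3 -m jog '[0.11,0.43,0,0,0,0.0023,0.2267,0.865,0,0,0,0.0046,0.2267,0.865,0,0,0,0.0046,0.2267,0.865,0,0,0,0.0046,0.2267,0.865,0,0,0,0.0046,0.2267,0.865,0,0,0,0.0046,0.2267,0.865,0,0,0,0.0046]'
python3 - <<'E'
from h import *
s=manip.sense();print(s['tcp_pos'],s['tcp_rot'])
for n in('top','side'): cam(n)
a=np.hstack([load('top')['color'][150:300,220:400],load('side')['color'][150:300,270:450]])
cv2.imwrite('pics/b3.png',cv2.resize(a,None,fx=2.2,fy=2.2))
E
```

```text
time_s: 3.92
tcp_pos: [0.485, -0.3443, 0.1382]
tcp_rot: [-179.9, -0.4, 80.9]
wrist_force: [0.0, -0.4, -3.2]
finger_gap: 0.638
grip_force: 25.0
time_s: 4.17
tcp_pos: [0.5022, -0.2747, 0.1367]
tcp_rot: [-179.7, -0.4, 82.7]
wrist_force: [0.4, -0.8, -2.1]
finger_gap: 0.638
grip_force: 25.0
time_s: 4.42
tcp_pos: [0.5202, -0.2061, 0.1371]
tcp_rot: [-179.8, -0.4, 84.3]
wrist_force: [0.4, -0.1, -3.3]
finger_gap: 0.635
grip_force: 25.0
time_s: 4.67
tcp_pos: [0.5382, -0.1374, 0.1373]
tcp_rot: [-179.8, -0.3, 86.0]
wrist_force: [-1.2, 0.4, -2.2]
finger_gap: 0.635
grip_force: 25.0
time_s: 4.92
tcp_pos: [0.5564, -0.0687, 0.1376]
tcp_rot: [-179.8, -0.3, 87.6]
wrist_force: [0.3, 0.4, -2.7]
finger_gap: 0.634
grip_force: 25.0
time_s: 5.5
tcp_pos: [0.5742, -0.0062, 0.1394]
tcp_rot: [-179.9, 0.0, 88.8]
wrist_force: [0.4, -0.2, -2.6]
finger_gap: 0.638
grip_force: 25.0
[ 0.57416144 -0.00624403  0.13935666] [-1.79943658e+02  2.14315674e-02  8.88300053e+01]
```

View pics/b3.png

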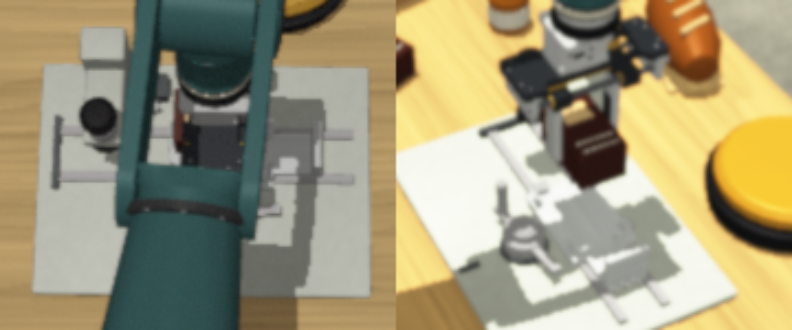

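The carton hangs above the nest and is aligned. I'll correct the last millimetre and lower it.

```bash
python3 -m jog '[0.005,0.0175,-0.4,0,0,0,0.005,0.0175,-0.8,0,0,0,0.005,0.0175,-1,0,0,0,0.005,0.0175,-1,0,0,0,0.005,0.0175,-1,0,0,0,0.005,0.0175,-1,0,0,0,0.005,0.0175,-1,0,0,0]'
python3 -m jog '[0,0,-0.06,0,0,0,0,0,-0.12,0,0,0,0,0,-0.16,0,0,0,0,0,-0.16,0,0,0,0,0,-0.16,0,0,0]'
python3 - <<'E'
from h import *
print(manip.sense()['tcp_pos']); c=cam('side')
cv2.imwrite('pics/b4.png',cv2.resize(c['color'][150:330,270:450],None,fx=3.3,fy=3.3))
E
```

```text
time_s: 6.18
tcp_pos: [0.5767, -0.0038, 0.0625]
tcp_rot: [179.7, 0.0, 88.9]
wrist_force: [0.2, 0.5, -2.6]
finger_gap: 0.636
grip_force: 25.0
time_s: 6.6
tcp_pos: [0.5746, -0.0033, 0.0466]
tcp_rot: [-179.9, -0.0, 88.9]
wrist_force: [0.1, 0.6, -1.9]
finger_gap: 0.637
grip_force: 25.0
[ 0.57460303 -0.00328157  0.04660873]
```

View pics/b4.png

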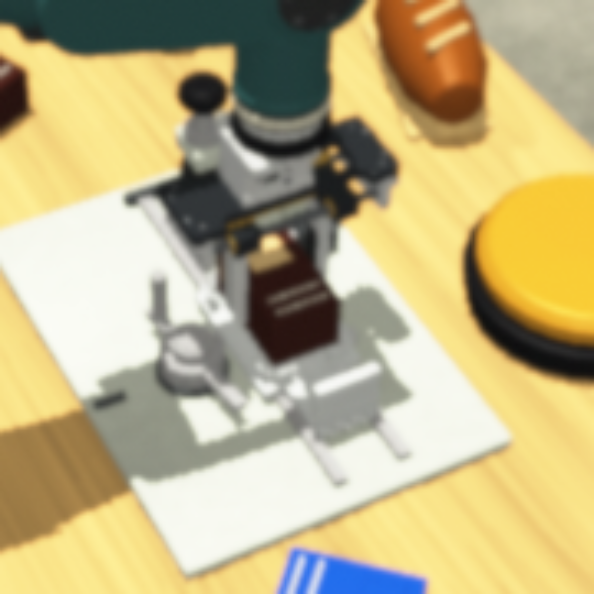

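The carton is just above the lips and looks square and centred. I'll lower the last 8 mm with a small y correction.

```bash
python3 -m jog '[0,-0.015,-0.03,0,0,0,0,-0.015,-0.06,0,0,0,0,-0.015,-0.09,0,0,0,0,-0.015,-0.1,0,0,0,0,-0.015,-0.1,0,0,0,0,-0.015,-0.1,0,0,0]'
python3 -m jog '[0,0,0,0,0,0,0,0,0,0,0,0]'
```

```text
time_s: 7.15
tcp_pos: [0.5749, -0.0046, 0.039]
tcp_rot: [-180.0, -0.0, 88.9]
wrist_force: [-0.3, 0.1, -1.6]
finger_gap: 0.637
grip_force: 25.0
time_s: 7.32
tcp_pos: [0.5751, -0.0046, 0.0392]
tcp_rot: [180.0, 0.0, 88.9]
wrist_force: [0.0, 0.5, -3.0]
finger_gap: 0.641
grip_force: 25.0
```

```bash
python3 -m jog '[0,0,-0.02,0,0,0,0,0,-0.02,0,0,0,0,0,-0.02,0,0,0,0,0,-0.02,0,0,0]'
```

```text
time_s: 7.65
tcp_pos: [0.5753, -0.0046, 0.0379]
tcp_rot: [179.9, 0.0, 88.9]
wrist_force: [0.1, -0.5, -0.7]
finger_gap: 0.638
grip_force: 25.0
```

```bash
python3 -m jog '[0,0,0,0,0,0,0,0,0,0,0,0,0,0,0,0,0,0,0,0,0,0,0,0]' -0.45
python3 -m jog '[0,0,0.25,0,0,0,0,0,0.5,0,0,0,0,0,1,0,0,0,0,0,1,0,0,0,0,0,1,0,0,0]'
python3 -m jog '[-0.02,-0.45,0.1,0,0,0,-0.02,-0.92,0.1,0,0,0,-0.02,-0.92,0.1,0,0,0]' 1
python3 -m jog '[-0.02,-0.45,0,0,0,0,-0.02,-0.92,0,0,0,0,-0.02,-0.92,0,0,0,0,-0.02,-0.92,0,0,0,0]'
python3 - <<'E'
from h import *
c=cam('top'); s=cam('side')
P=cloud(c)
a=np.deg2rad(-.987); R=np.array([[np.cos(a),-np.sin(a)],[np.sin(a),np.cos(a)]]); o=np.array([575.57,23.52])
m=(P[...,2]>.070)&(P[...,2]<.083); m[:,:285]=0; m[:,352:]=0; m[:195]=0; m[240:]=0
ct=max(cv2.findContours(m.astype(np.uint8),0,2)[0],key=cv2.contourArea)[:,0].astype(float)
print('carton local',cv2.minAreaRect(np.float32((plane(c,ct,.076)[:,:2]*1000-o)@R)),np.percentile(P[m][:,2],[5,50,95]))
A=np.hstack([c['color'][150:300,220:400],s['color'][150:300,270:450]])
cv2.imwrite('pics/b5.png',cv2.resize(A,None,fx=2.2,fy=2.2))
E
```

```text
time_s: 7.98
tcp_pos: [0.5751, -0.0046, 0.0377]
tcp_rot: [180.0, 0.0, 88.9]
wrist_force: [-0.0, 0.5, 0.1]
finger_gap: 0.726
grip_force: 0.0
time_s: 8.4
tcp_pos: [0.5771, -0.0048, 0.1212]
tcp_rot: [179.6, 0.0, 88.9]
wrist_force: [0.5, -0.0, 0.7]
finger_gap: 0.722
grip_force: 0.0
time_s: 8.65
tcp_pos: [0.5727, -0.0836, 0.1244]
tcp_rot: [-179.9, 0.2, 88.6]
wrist_force: [0.7, -0.2, -0.5]
finger_gap: 0.551
grip_force: 0.0
time_s: 8.98
tcp_pos: [0.5707, -0.153, 0.1236]
tcp_rot: [-179.8, -0.1, 88.7]
wrist_force: [-0.2, 0.0, -0.1]
finger_gap: 0.264
grip_force: 0.0
carton local ((1.8067512512207031, -28.899456024169922), (60.5199089050293, 96.90602111816406), 0.6264720559120178) [0.07122126 0.07536374 0.0805414 ]
```

View pics/b5.png

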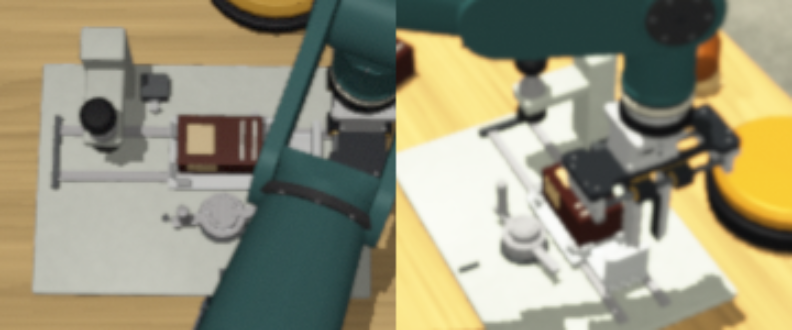

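The carton sits seated: the top is at 75.4 mm against 76 mm expected, and the centre is at local (1.8,-29). Next I'll lower the closed fingers behind the push plate and push.

```bash
python3 -m jog '[0.02,0,-0.4,0,0,0,0.02,0,-0.8,0,0,0,0.02,0,-0.98,0,0,0,0.02,0,-0.98,0,0,0,0.02,0,-0.98,0,0,0,0.02,0,-0.98,0,0,0]' 1
python3 -m jog '[0,0.15,0,0,0,0,0,0.25,0,0,0,0,0,0.35,0,0,0,0,0.01,0.45,0,0,0,0,0.01,0.55,0,0,0,0,0.01,0.65,0,0,0,0,0.01,0.75,0,0,0,0,0.015,0.85,0,0,0,0,0.015,0.95,0,0,0,0,0.015,1,0,0,0,0]'
python3 -m jog '[0,0.1,0,0,0,0,0,0.2,0,0,0,0,0,0.3,0,0,0,0,0.01,0.4,0,0,0,0,0.01,0.48,0,0,0,0,0.01,0.54,0,0,0,0,0.01,0.54,0,0,0,0]'
```

```text
time_s: 9.58
tcp_pos: [0.5744, -0.1511, 0.0486]
tcp_rot: [179.9, 0.0, 89.0]
wrist_force: [-0.3, -0.9, -0.4]
finger_gap: 0.007
grip_force: 0.0
time_s: 10.42
tcp_pos: [0.5743, -0.0702, 0.0469]
tcp_rot: [-180.0, -0.1, 89.0]
wrist_force: [0.2, -1.0, -0.4]
finger_gap: 0.006
grip_force: 0.0
time_s: 11.0
tcp_pos: [0.5753, -0.0272, 0.047]
tcp_rot: [-180.0, -0.0, 89.0]
wrist_force: [0.3, 0.8, -0.4]
finger_gap: 0.005
grip_force: 0.0
```

```bash
python3 -m jog '[0,0.05,0,0,0,0,0,0.1,0,0,0,0,0,0.15,0,0,0,0,0,0.15,0,0,0,0]'
python3 -m jog '[0,0.04,0,0,0,0,0,0.08,0,0,0,0,0,0.12,0,0,0,0,0,0.15,0,0,0,0,0,0.15,0,0,0,0]'
python3 -m jog '[0,0.04,0,0,0,0,0,0.07,0,0,0,0,0,0.07,0,0,0,0,0,0.07,0,0,0,0]'
```

```text
time_s: 11.33
tcp_pos: [0.5755, -0.0175, 0.0471]
tcp_rot: [180.0, 0.1, 88.9]
wrist_force: [0.4, -2.1, -1.2]
finger_gap: 0.004
grip_force: 0.8
time_s: 11.75
tcp_pos: [0.5754, -0.0045, 0.0472]
tcp_rot: [180.0, 0.0, 89.0]
wrist_force: [0.6, -2.3, 0.8]
finger_gap: 0.009
grip_force: 1.4
time_s: 12.08
tcp_pos: [0.5754, -0.0045, 0.0473]
tcp_rot: [180.0, 0.6, 88.9]
wrist_force: [-1.0, -13.5, -0.6]
finger_gap: 0.003
grip_force: 7.2
```

```bash
python3 -m jog '[0,-0.2,0,0,0,0,0,-0.4,0,0,0,0,0,-0.4,0.4,0,0,0,0,-0.4,1,0,0,0,0,-0.4,1,0,0,0]'
python3 -m jog '[0,-0.5,0.3,0,0,0,0,-1,0.3,0,0,0,0,-1,0.3,0,0,0,0,-1,0.3,0,0,0]'
python3 - <<'E'
from h import *
c=cam('top'); s=cam('side'); a=np.deg2rad(-.987); R=np.array([[np.cos(a),-np.sin(a)],[np.sin(a),np.cos(a)]]); o=np.array([575.57,23.52])
for n,c in(('top',c),('side',s)):
    P=cloud(c).reshape(-1,3); l=(P[:,:2]*1000-o)@R; z=P[:,2]
    def st(nm,x0,x1,y0,y1,lo,hi):
        m=(l[:,0]>x0)&(l[:,0]<x1)&(l[:,1]>y0)&(l[:,1]<y1)&(z>lo)&(z<hi)
        if m.sum(): print(n,nm,m.sum(),np.percentile(l[m],2,0).round(1),np.percentile(l[m],98,0).round(1),np.median(l[m],0).round(1),np.median(z[m]).round(4))
    st('push',-35,35,-35,15,.068,.080); st('carton',-40,40,35,160,.070,.082); st('handle',-135,-70,-10,30,.065,.095)
A=np.hstack([load('top')['color'][150:300,220:400],s['color'][130:280,270:450]])
cv2.imwrite('pics/b6.png',cv2.resize(A,None,fx=2.2,fy=2.2))
E
```

```text
time_s: 12.5
tcp_pos: [0.5789, -0.0307, 0.1347]
tcp_rot: [179.3, -0.0, 88.9]
wrist_force: [1.5, 0.1, 2.4]
finger_gap: 0.007
grip_force: 0.0
time_s: 12.83
tcp_pos: [0.5756, -0.1121, 0.1516]
tcp_rot: [179.9, -0.1, 88.8]
wrist_force: [-0.3, 0.2, -0.5]
finger_gap: 0.004
grip_force: 0.0
top push 78 [-26.9 -16.1] [26.8 -6.1] [ -0.9 -11.2] 0.0731
top carton 551 [-27.8  52.4] [ 30.6 147.6] [-7.8 86.8] 0.075
top handle 30 [-90.5   5. ] [-79.2  17.1] [-85.2  11.7] 0.0832
side push 83 [-29.3 -20. ] [24.9 -8.5] [ -4.  -14.7] 0.0739
side carton 303 [-30.4  47.9] [  9.2 148.6] [-16.3  83.9] 0.0775
side handle 42 [-92.9   1. ] [-80.9  15.5] [-87.6   6.4] 0.0828
```

View pics/b6.png

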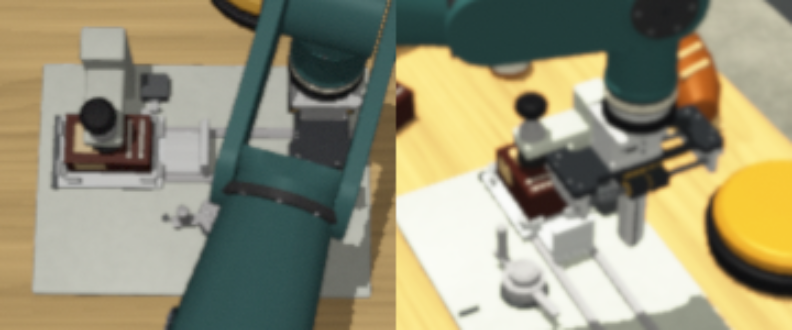

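The carriage is home: the push plate has moved 131 mm from 0.030, and the carton is centred at y≈100. Next is the collar, whose handle is at local (-86,10).

```bash
python3 -m jog '[-0.27,0.46,0,0,0,0.0144,-0.54,0.92,0,0,0,0.0144,-0.54,0.92,0,0,0,0.0144,-0.54,0.92,0,0,0,0.0144]' -0.1
python3 -m jog '[-0.27,0.46,0,0,0,0.0144,-0.54,0.92,0,0,0,0.0144,-0.54,0.92,0,0,0,0.0144,-0.54,0.92,0,0,0,0.0144,-0.54,0.92,0,0,0,0.0144,-0.54,0.92,0,0,0,0.0144]'
python3 -m jog '[0,0,-0.3,0,0,0,0,0,-0.6,0,0,0,0,0,-0.6,0,0,0,0,0,-0.6,0,0,0,0,0,-0.6,0,0,0]'
```

```text
time_s: 13.27
tcp_pos: [0.5309, -0.034, 0.1507]
tcp_rot: [-180.0, -0.1, 94.4]
wrist_force: [-0.8, -1.0, -0.0]
finger_gap: 0.254
grip_force: 0.0
time_s: 13.77
tcp_pos: [0.4898, 0.0354, 0.1511]
tcp_rot: [180.0, 0.0, 99.3]
wrist_force: [-0.2, -0.5, 0.2]
finger_gap: 0.548
grip_force: 0.0
time_s: 14.18
tcp_pos: [0.4899, 0.0355, 0.104]
tcp_rot: [179.9, 0.0, 99.2]
wrist_force: [-0.1, -0.4, 0.6]
finger_gap: 0.549
grip_force: 0.0
```

```bash
python3 -m jog '[0,0,-0.3,0,0,0,0,0,-0.57,0,0,0,0,0,-0.57,0,0,0,0,0,-0.57,0,0,0,0,0,-0.57,0,0,0]'
python3 -m jog '[0,0,0,0,0,0,0,0,0,0,0,0,0,0,0,0,0,0,0,0,0,0,0,0,0,0,0,0,0,0,0,0,0,0,0,0,0,0,0,0,0,0,0,0,0,0,0,0]' 1 15
```

```text
time_s: 14.6
tcp_pos: [0.4904, 0.036, 0.0596]
tcp_rot: [179.8, 0.0, 99.3]
wrist_force: [-0.3, -0.7, -0.3]
finger_gap: 0.552
grip_force: 0.0
time_s: 15.27
tcp_pos: [0.4891, 0.0363, 0.0576]
tcp_rot: [180.0, -0.0, 99.3]
wrist_force: [0.1, -0.1, 0.6]
finger_gap: 0.144
grip_force: 15.0
```

```bash
python3 - <<'E'
import numpy as np
from workcell import manip
s=manip.sense(); print(s['tcp_pos'],s['tcp_rot'],s['wrist_force'])
c=np.array([497.0,-9.15]); p=s['tcp_pos'][:2]*1000; d=p-c
th0=np.arctan2(d[1],d[0]); print('r',np.hypot(*d),'collar deg',np.degrees(th0)-90+.987)
for k in range(1,15):
    t=min(k*6,80); a=np.radians(t); R=np.array([[np.cos(a),-np.sin(a)],[np.sin(a),np.cos(a)]]); sh=(R@d-d)
    print(t,(sh/80).round(3),round(t/360,4))
E
```

```text
[0.48914198 0.03630436 0.05763316] [ 1.79969322e+02 -2.67976663e-03  9.93125508e+01] [ 0.09914469 -0.06539181  0.61465569]
r 46.128590693220964 collar deg 10.795188284344425
6 [-0.059 -0.013] 0.0167
12 [-0.116 -0.033] 0.0333
18 [-0.171 -0.058] 0.05
24 [-0.223 -0.089] 0.0667
30 [-0.271 -0.125] 0.0833
36 [-0.315 -0.166] 0.1
42 [-0.355 -0.212] 0.1167
48 [-0.39  -0.261] 0.1333
54 [-0.419 -0.314] 0.15
60 [-0.443 -0.369] 0.1667
66 [-0.461 -0.427] 0.1833
72 [-0.472 -0.486] 0.2
78 [-0.478 -0.546] 0.2167
80 [-0.478 -0.566] 0.2222
```

```bash
python3 -m jog '[-0.059,-0.013,0,0,0,0.0167,-0.116,-0.033,0,0,0,0.0333,-0.171,-0.058,0,0,0,0.05,-0.223,-0.089,0,0,0,0.0667]' 1 30
python3 - <<'E'
from workcell import manip
s=manip.sense(); print(s['wrist_force'],s['torque'],s['joint_pos'][5])
E
```

```text
time_s: 15.6
tcp_pos: [0.4713, 0.03, 0.0576]
tcp_rot: [179.9, -0.1, 123.6]
wrist_force: [0.5, 2.6, 0.4]
finger_gap: 0.143
grip_force: 30.0
[0.53140498 2.64748521 0.44098059] [ 0.38435648 -0.32756165 -0.06701609] -36.98013864536704
```

```bash
python3 -m jog '[-0.048,-0.036,0,0,0,0.0167,-0.092,-0.077,0,0,0,0.0333,-0.132,-0.123,0,0,0,0.05,-0.167,-0.172,0,0,0,0.0667,-0.196,-0.225,0,0,0,0.0833,-0.22,-0.28,0,0,0,0.1,-0.238,-0.338,0,0,0,0.1167,-0.249,-0.397,0,0,0,0.1333,-0.255,-0.457,0,0,0,0.15,-0.255,-0.469,0,0,0,0.1533,-0.255,-0.469,0,0,0,0.1533,-0.255,-0.469,0,0,0,0.1533]'
python3 - <<'E'
from workcell import manip
import numpy as np
s=manip.sense(); d=s['tcp_pos'][:2]*1000-np.array([497.0,-9.15]); print(s['wrist_force'],s['torque'],np.hypot(*d),np.degrees(np.arctan2(d[1],d[0]))-90+.987)
E
```

```text
time_s: 16.6
tcp_pos: [0.4492, -0.0074, 0.0576]
tcp_rot: [179.9, -0.2, 178.5]
wrist_force: [-4.6, 3.3, 4.8]
finger_gap: 0.139
grip_force: 30.0
[-4.57426287  3.32538322  4.7853054 ] [0.47792026 0.62034612 0.14122252] 47.8597679640621 88.90821106023958
```

```bash
python3 -m jog '[-0.012,-0.012,0,0,0,0,-0.012,-0.012,0,0,0,0,-0.012,-0.012,0,0,0,0]'
python3 -m jog '[0,0,0,0,0,0,0,0,0,0,0,0,0,0,0,0,0,0,0,0,0,0,0,0]' 0.2
python3 -m jog '[0,0,0.4,0,0,0,0,0,1,0,0,0,0,0,1,0,0,0]'
python3 -m jog '[0,0.5,0.5,0,0,0,0,1,1,0,0,0,0,1,1,0,0,0]'
python3 -m jog '[0.2,0.5,0,0,0,-0.0167,0.4,1,0,0,0,-0.033,0.4,1,0,0,0,-0.05,0.4,1,0,0,0,-0.05]' 1
python3 - <<'E'
from h import *
c=cam('top'); s=cam('side'); a=np.deg2rad(-.987); R=np.array([[np.cos(a),-np.sin(a)],[np.sin(a),np.cos(a)]]); o=np.array([575.57,23.52])
for n,c in(('top',c),('side',s)):
    P=cloud(c).reshape(-1,3); l=(P[:,:2]*1000-o)@R; z=P[:,2]
    def st(nm,x0,x1,y0,y1,lo,hi):
        m=(l[:,0]>x0)&(l[:,0]<x1)&(l[:,1]>y0)&(l[:,1]<y1)&(z>lo)&(z<hi)
        if m.sum(): print(n,nm,m.sum(),np.percentile(l[m],2,0).round(1),np.percentile(l[m],98,0).round(1),l[m].mean(0).round(1),np.median(z[m]).round(4))
    st('push',-35,35,-35,15,.068,.080); st('handle',-145,-105,-60,0,.07,.095);st('handle-low',-145,-105,-60,0,.05,.07);st('ring',-106,-52,-62,-6,.045,.07); st('tongue',-50,-20,-60,-15,.03,.06)
A=np.hstack([load('top')['color'][150:300,220:400],s['color'][130:280,270:450]])
cv2.imwrite('pics/b7.png',cv2.resize(A,None,fx=2.2,fy=2.2))
E
```

```text
time_s: 16.85
tcp_pos: [0.4491, -0.0077, 0.0576]
tcp_rot: [179.8, -0.1, 178.5]
wrist_force: [-2.6, 4.5, 1.8]
finger_gap: 0.139
grip_force: 30.0
time_s: 17.18
tcp_pos: [0.4498, -0.0097, 0.0574]
tcp_rot: [-180.0, 0.0, 178.5]
wrist_force: [-0.6, -1.4, -1.0]
finger_gap: 0.379
grip_force: 0.0
time_s: 17.43
tcp_pos: [0.4534, -0.0102, 0.1443]
tcp_rot: [-179.9, 0.7, 178.5]
wrist_force: [0.6, 0.2, 1.8]
finger_gap: 0.404
grip_force: 0.0
time_s: 17.68
tcp_pos: [0.4504, 0.0718, 0.2201]
tcp_rot: [180.0, 0.2, 178.5]
wrist_force: [1.2, -0.1, 0.4]
finger_gap: 0.402
grip_force: 0.0
time_s: 18.02
tcp_pos: [0.4822, 0.1525, 0.2169]
tcp_rot: [-180.0, -0.0, 160.6]
wrist_force: [-0.4, 0.5, 0.2]
finger_gap: 0.154
grip_force: 0.0
top push 78 [-27.1 -16.1] [26.4 -6.4] [  0.3 -11.2] 0.0732
top handle 31 [-129.4  -38.4] [-116.8  -26. ] [-123.4  -32.4] 0.0827
top handle-low 9 [-129.4  -38.2] [-125.   -26.2] [-127.9  -33.2] 0.0621
top ring 162 [-95.2 -50.2] [-61.6 -17. ] [-78.4 -32.9] 0.0509
top tongue 56 [-48.5 -39.4] [-20.3 -16. ] [-33.6 -32.9] 0.0349
side push 91 [-29.9 -21.4] [24.9 -7.9] [ -2.9 -14.7] 0.0742
side handle 46 [-131.9  -42.2] [-119.7  -28.6] [-126.3  -36.2] 0.0839
side handle-low 26 [-130.9  -39.7] [-119.5  -30.5] [-126.   -36.9] 0.0588
side ring 135 [-97.3 -54.1] [-63.8 -15.9] [-80.9 -36.1] 0.0528
side tongue 76 [-48.1 -42.5] [-20.4 -15.5] [-32.1 -30.4] 0.0376
```

View pics/b7.png

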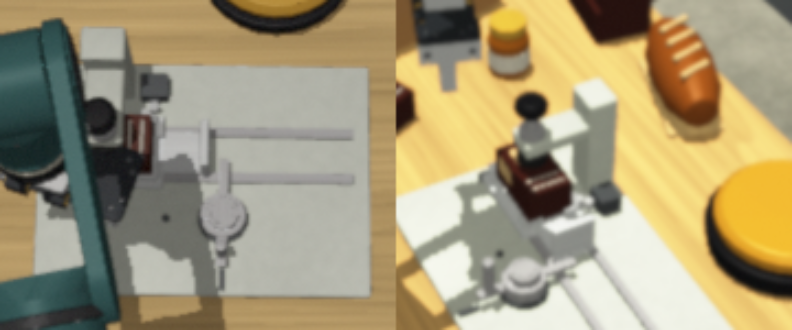

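The handle is at (-45.0,+0.5) mm from the ring centre, within 1° of locked, and it points at the bar. Now the stamp.

```bash
python3 -m jog '[0.3,-0.09,0,0,0,0,0.594,-0.181,0,0,0,0,0.594,-0.181,0,0,0,0]' 1
python3 -m jog '[0.3,-0.09,0,0,0,0,0.594,-0.181,0,0,0,0,0.594,-0.181,0,0,0,0,0.594,-0.181,0,0,0,0,0.594,-0.181,0,0,0,0]'
python3 -m jog '[0,0,-0.2,0,0,0,0,0,-0.37,0,0,0,0,0,-0.37,0,0,0,0,0,-0.37,0,0,0,0,0,-0.37,0,0,0]'
```

```text
time_s: 18.37
tcp_pos: [0.5317, 0.1333, 0.2166]
tcp_rot: [-179.9, 0.1, 160.4]
wrist_force: [-0.1, -0.3, -0.9]
finger_gap: 0.006
grip_force: 0.0
time_s: 18.78
tcp_pos: [0.5759, 0.121, 0.2175]
tcp_rot: [-180.0, -0.1, 160.5]
wrist_force: [-0.4, -0.5, 0.7]
finger_gap: 0.006
grip_force: 0.0
time_s: 19.2
tcp_pos: [0.5765, 0.1219, 0.1891]
tcp_rot: [180.0, 0.1, 160.5]
wrist_force: [0.9, 0.2, 1.0]
finger_gap: 0.004
grip_force: 0.0
```

```bash
python3 -m jog '[0,0.015,-0.05,0,0,0,0,0.015,-0.1,0,0,0,0,0.015,-0.15,0,0,0,0,0.015,-0.2,0,0,0,0,0.015,-0.2,0,0,0,0,0.015,-0.2,0,0,0]'
python3 -m jog '[0,0,-0.04,0,0,0,0,0,-0.065,0,0,0,0,0,-0.065,0,0,0,0,0,-0.065,0,0,0,0,0,-0.065,0,0,0]'
```

```text
time_s: 19.7
tcp_pos: [0.5774, 0.1233, 0.1724]
tcp_rot: [179.9, 0.1, 160.5]
wrist_force: [0.9, 1.8, 2.9]
finger_gap: -0.001
grip_force: 1.6
time_s: 20.12
tcp_pos: [0.5775, 0.1233, 0.1688]
tcp_rot: [179.9, 0.1, 160.5]
wrist_force: [0.4, 1.4, 7.7]
finger_gap: 0.008
grip_force: 4.1
```

```bash
python3 -m jog '[0,0,-0.02,0,0,0,0,0,-0.035,0,0,0,0,0,-0.035,0,0,0,0,0,-0.035,0,0,0,0,0,-0.035,0,0,0,0,0,-0.035,0,0,0]'
python3 -m jog '[0,0,0.1,0,0,0,0,0,0.3,0,0,0,0,0,0.6,0,0,0,0,0,1,0,0,0,0,0,1,0,0,0]'
python3 -m jog '[-0.5,0,0.2,0,0,0,-1,0,0.2,0,0,0,-1,0,0.2,0,0,0]'
python3 -m jog '[-0.5,0.5,0,0,0,0,-1,1,0,0,0,0,-1,1,0,0,0,0,-1,1,0,0,0,0,-1,1,0,0,0,0]'
python3 - <<'E'
from h import *
c=cam('top'); s=cam('side'); a=np.deg2rad(-.987); R=np.array([[np.cos(a),-np.sin(a)],[np.sin(a),np.cos(a)]]); o=np.array([575.57,23.52])
for n,c in(('top',c),('side',s)):
    P=cloud(c).reshape(-1,3); l=(P[:,:2]*1000-o)@R; z=P[:,2]
    def st(nm,x0,x1,y0,y1,lo,hi):
        m=(l[:,0]>x0)&(l[:,0]<x1)&(l[:,1]>y0)&(l[:,1]<y1)&(z>lo)&(z<hi)
        if m.sum(): print(n,nm,m.sum(),l[m].mean(0).round(1),np.median(z[m]).round(4))
    st('push',-35,35,-35,15,.068,.080); st('handle',-145,-105,-60,0,.07,.095);st('ring',-106,-52,-62,-6,.045,.07); st('knob',-25,25,75,125,.15,.2); st('carton',-40,40,35,160,.07,.082)
print(manip.sense()['tcp_pos'])
A=np.hstack([load('top')['color'][130:330,110:400],s['color'][130:330,200:490]])
cv2.imwrite('pics/b8.png',cv2.resize(A,None,fx=1.37,fy=1.37))
E
```

```text
time_s: 20.62
tcp_pos: [0.5775, 0.1233, 0.1669]
tcp_rot: [179.9, 0.2, 160.5]
wrist_force: [-0.9, 2.1, 11.4]
finger_gap: 0.005
grip_force: 5.3
time_s: 21.03
tcp_pos: [0.5785, 0.1227, 0.25]
tcp_rot: [179.8, 0.5, 160.5]
wrist_force: [0.4, 0.2, 1.7]
finger_gap: 0.002
grip_force: 0.0
time_s: 21.28
tcp_pos: [0.4903, 0.1227, 0.2584]
tcp_rot: [-179.8, -0.4, 160.6]
wrist_force: [0.9, 0.7, -0.8]
finger_gap: 0.004
grip_force: 0.0
time_s: 21.7
tcp_pos: [0.416, 0.2033, 0.2593]
tcp_rot: [-179.9, -0.0, 160.7]
wrist_force: [-0.1, -1.3, -0.7]
finger_gap: 0.0
grip_force: 0.0
top push 80 [ -1.3 -11. ] 0.0728
top handle 32 [-123.5  -32.2] 0.0833
top ring 159 [-78.1 -32.7] 0.0509
top knob 249 [-1.6 97.8] 0.181
top carton 557 [-3.2 96.9] 0.075
side push 87 [ -2.5 -14.7] 0.0742
side handle 41 [-125.8  -35.5] 0.0841
side ring 135 [-80.7 -36. ] 0.0533
side knob 185 [-4.7 92.8] 0.1822
side carton 407 [-5.5 85.5] 0.0773
[0.41716261 0.20227055 0.25915953]
```

View pics/b8.png

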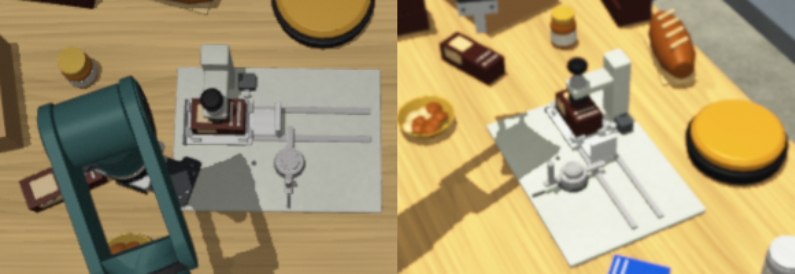

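The stamp pressed with 11.4 N at about 17 mm travel, and the knob is up again. The carton is seated, the carriage is home and the collar points at the bar. The robot is clear of everything and the other goods have not moved.

```bash
python3 -c "
from workcell import manip
print(manip.job_done())"
```

```text
the job is handed in; nothing more can be done
None
```

The job is done and handed in at about 22 s: the carton is seated, the carriage is home, the collar is locked at the bar, and the stamp was pressed to about 17 mm (11 N) and sprang back up; I saw no shift in the other goods in the last pictures.

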